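Tare the empty beaker on the perfumer's balance, touch-free

TASK

An empty beaker stands on the balance, ready for the next blend. With shut fingertips behind the grip bar on the draught shield's glass lid, gently slide the lid fully shut; then tare without touching: hold your fingertips still a few centimetres above the right-hand infrared window of the console (right as you face its display) for two seconds, and take your hand well away. Do not touch the console, do not pass your hand low over the left-hand window (that one prints), grasp or lift nothing, and leave the beaker and everything else on the table undisturbed.

Things in the scene. Friction and masses are not known exactly. Their poses are not given: they have to be found in the camera images.
- balance: precision balance, fixed to the table, 317 mm deep (x), 212 mm wide (y), 182 mm high to the rails of its glass draught shield. Origin on the table under the middle of the balance; its x axis points from the console back through the weighing chamber, its y axis to the left as you face the display, z up. The glass chamber takes up x -45 to 155 mm, y -100 to 100 mm, heights 62 to 182 mm
- console: the balance's white sloping front panel with display, flat keys and two infrared windows, x -160 to -46 mm and y -106 to 106 mm in the balance's frame, its surface rising from 39 mm height at the front edge to 61 mm at the glass. Same origin and axes as the balance. Not to be touched
- tare_sensor (a point): centre of the top of the right-hand infrared window: a black window 24 x 18 mm in a steel rim, near the console's front right corner (y -83 mm in the balance's frame). It is flush with the panel, about 46 mm above the table and 87 mm in front of the chamber's front glass
- print_sensor (a point): centre of the top of the left-hand infrared window, the mirror image of the other near the console's front left corner (y 83 mm in the balance's frame)
- lid (a joint): how far the draught shield's top lid is open, in m: 0 fully shut against its stop, 0.125 fully open; it grows as the lid slides back along the balance's x axis. Slides level with about 1.2 N of friction (a little more when moved fast) and stays where it is left
- lid_grip (a point): centre of the lid's grip bar, a black upright bar across the lid near its front edge: 10 mm thick (x), 100 mm long (y), 20 mm high, standing on the glass lid, whose top is 10 mm below this point (176 mm above the table). Moves with the lid; behind the bar the clear glass of the lid goes on flat for 175 mm. Its axes are those of the balance
- beaker: small empty glass beaker, 44 mm across, 58 mm high, standing on the pan inside the chamber; origin at the centre of its underside
- pan (a point): centre of the top of the steel weighing pan, 120 mm across, 72 mm above the table inside the chamber
- dropper_bottle: amber dropper bottle, 33 mm across, 100 mm high, left of the console; origin under its centre
- cork_vial: small clear corked vial, 30 mm across, 66 mm high, right of the weighing chamber; origin under its centre
- stopper: loose tapered cork, 28 mm across, 26 mm high, standing on the table right of the console; origin under its centre
- amber_bottle: amber corked bottle, 48 mm across, 105 mm high, to one side; origin under its centre
- square_bottle: dark blue square bottle with a black cap, 52 mm square, 110 mm high, to one side; origin under its centre
- flask: conical flask with cork, 80 mm across, 134 mm high, to one side; origin under its centre
- blotter_block: wooden block 42 x 42 x 36 mm with two paper scent strips standing up to 120 mm, to one side; origin under its centre

How it is judged:
By the outcome, as a careful person would: the job done as asked, in the order asked, and still so for the second after the job is handed in, with the robot touching nothing.
It also fails if it takes over 48 s, if anything falls off the work surface, if the arm or the gripper's body presses on something with over 40 N, if the wrist force passes 120 N, or if a joint passes its speed limit or range.

ROBOT

A 6-joint arm with a two-finger parallel gripper is mounted at the origin on the work surface. World frame = base frame: x ahead of the robot, y to its left, z up, the work surface at z = 0. Lengths are in m, angles in rad, forces in N, time in s.
With the tool pointing down it reaches from about 0.3 to 0.875 m from the base axis. Payload 6.4 kg.
Tool frame: the origin (TCP) lies at the centre of the arm's flange, where the gripper is bolted on; the fingertips stand 173 mm ahead of it and the grasp point (between the pads) lies 155 mm ahead of it; z points along the fingers, x is the direction in which the jaws open and shut, and the axes are right-handed (so a half turn about z gives the same grasp; the last joint's range is limited). The gripper opens to 85 mm and grips with 20 to 120 N. Pads are 22 mm wide; open, the fingers measure 114 mm over their backs; the gripper's body (76 mm by 85 mm) begins 54 mm behind the grasp point. The pads swing forward as they close: fully open they stand 13 mm farther back than shut.
Start: joints at [-1.333, 0.181, 1.607, -0, 1.354, -0.206], TCP at [0.247, -0.519, 0.405] pointing down, gripper open.
Joint ranges: [-2.99, 2.99], [-0.89, 2.07], [0.3, 2.58], [-1.14, 4.28], [0, 2.63], [-3.12, 3.12]. Speed limits (rad/s): [2.57, 2.57, 3.01, 3.14, 3.14, 3.14].

INTERFACE

Orientations are given as a unit quaternion [w, x, y, z].
In Python, from bench import ctrl gives the robot as it stands. The module is installed in compiled form; this text tells all that it offers.
- The arm moves only by the tool move_arm, never from a script. Its argument "moves" is a list of rows, each an object of numbers: "gripper": the opening in per cent of the stroke, from 0 (shut) to 100 (fully open); "x", "y", "z": the shift along the tool's x, y, z in cm; "roll": the turn about the tool's z in degrees. In form: [{"gripper": .., "x": .., "y": .., "z": .., "roll": ..}, ...]. A call has 1 to 5 rows; each row shifts and turns the commanded pose from where the row before left it, along the tool's axes as they then stand; what a row does not reach is not made up. A row lasts 1/8 s, in which the tool goes at most 62.5 mm and 10.7 degrees, less where a joint would pass 70% of its speed; a pose out of reach is approached as far as the arm can. A call is refused whole if a number of a shift passes 6.25 or a number of a turn 10.7, either way. A call with a gripper value outside its range is refused whole. The fingers move at their own pace and stop on an object; the grip force is fixed at half the most. Time passes only in rows, so rows that do not move let the fingers close. It gives the time, the measured TCP pose, the force and the opening at its end, in the units of the state.
- ctrl.get_obs(): the state, without advancing time (a new reading comes with each control period).
- ctrl.camera(name): name is "scene" or "top" or "wrist"; returns a dict with "img" (480x640x3 uint8, red, green, blue), "fx", "fy", "cx", "cy" (pixels), "world_from_camera" (4x4, takes a point from camera to world coordinates); the wrist camera has in their place "tool_from_camera" (4x4, takes a point from camera to tool coordinates, whose origin is the TCP and whose axes are the tool frame's). Camera axes: x right, y up, looking along -z (the intrinsics and any distortion apply to the point x, -y, -z); pixel columns grow to the right and rows downward; lengths in m; the calibration is good to about 2 mm. A picture is of the moment at which its call begins: read the wrist's pose just before it. There is no depth.
- ctrl.hand_in(): hands the job in, once; it reports no verdict.
The state is a dict: "time_s": time; "q": joint angles; "dq": joint speeds; "joint_efforts": joint torques, N m; "eef_pos": TCP position; "eef_rot": TCP orientation; "wrist_force": force on the tool from outside, world axes, zero at the start; "torque": the same for the moment, N m; "opening": opening from 0.0 (shut) to 1.0 (fully open).
Only numpy, scipy, OpenCV 4.12 (cv2) and the standard library are available. Lean on these libraries where they do the work, as an engineer would, in place of code of your own. Each camera call takes 0.05 s, during which the arm holds its last target. There are 200 camera calls.

## Working session

There is one attempt and no reset: what is moved stays moved. The work goes in short steps, Python scripts to look and compute and a tool call to move; the robot and the scene stay as the last step left them, time stands still between calls to the robot, and variables do not carry over. Pictures are saved under pics/ and viewed, about 8 in all and at most 12, crops included, and the job is handed in when it is done.

Besides the shell and the picture viewer there is one more tool, called after ">>>" as name(argument=value, ...), one argument or row to a line, values as JSON. move_arm: Moves the arm, as the interface text tells. Its arguments: {"type":"object","properties":{"moves":{"type":"array","items":{"type":"object","properties":{"gripper":{"type":"number"},"x":{"type":"number"},"y":{"type":"number"},"z":{"type":"number"},"roll":{"type":"number"}}}}},"required":["moves"]}

```bash
mkdir -p pics
cat > h.py <<'E'
import numpy as np, cv2
from bench import ctrl
def snap(n,f):
    c=ctrl.camera(n); cv2.imwrite('pics/'+f,c['img'][:,:,::-1]); np.savez('pics/'+f+'.npz',**{k:v for k,v in c.items()}); return c
def ray(c,u,v):
    T=np.array(c['world_from_camera']); d=T[:3,:3]@np.array([(u-c['cx'])/c['fx'],-(v-c['cy'])/c['fy'],-1]); return T[:3,3],d
def onz(c,u,v,z):
    o,d=ray(c,u,v); return o+d*(z-o[2])/d[2]
def tri(c1,p1,c2,p2):
    o1,d1=ray(c1,*p1);o2,d2=ray(c2,*p2)
    s=np.linalg.lstsq(np.stack([d1,-d2],1),o2-o1,rcond=None)[0]
    a,b=o1+s[0]*d1,o2+s[1]*d2; return (a+b)/2,np.linalg.norm(a-b)
E
python3 - <<'E'
from h import *
for n in('scene','top'):
    c=snap(n,n+'1.png'); print(n,[k for k in c],np.round(c['world_from_camera'],3).tolist(),c['fx'])
o=ctrl.get_obs();print(o['eef_pos'],o['eef_rot'],o['time_s'],o['wrist_force'])
E
```

```text
scene ['img', 'fx', 'fy', 'cx', 'cy', 'world_from_camera'] [[0.611, -0.586, 0.532, 1.124], [0.791, 0.459, -0.404, -0.433], [-0.007, 0.667, 0.745, 0.902], [0.0, 0.0, 0.0, 1.0]] 505.73677844343723
top ['img', 'fx', 'fy', 'cx', 'cy', 'world_from_camera'] [[-0.028, 0.982, -0.186, 0.323], [-1.0, -0.026, 0.011, 0.018], [0.006, 0.186, 0.983, 1.338], [0.0, 0.0, 0.0, 1.0]] 596.2127573922818
[ 0.24684085 -0.51906715  0.40386757] [-5.41185809e-04  8.45383656e-01 -5.34159019e-01 -5.69627466e-04] 0.1 [ 0.20249145 -0.67092615 -0.23749382]
```

View pics/scene1.png

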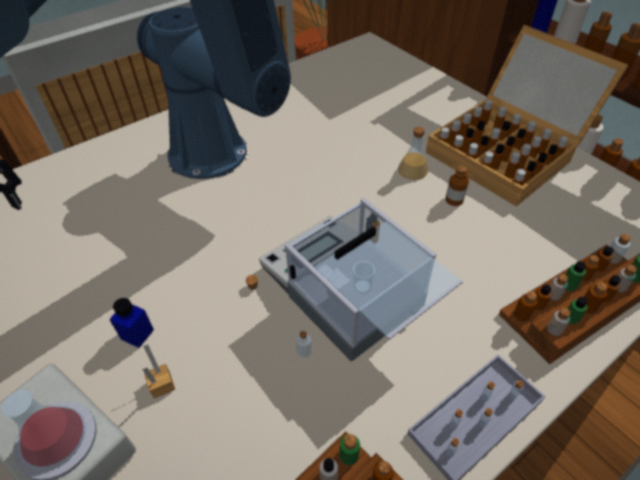

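View pics/top1.png

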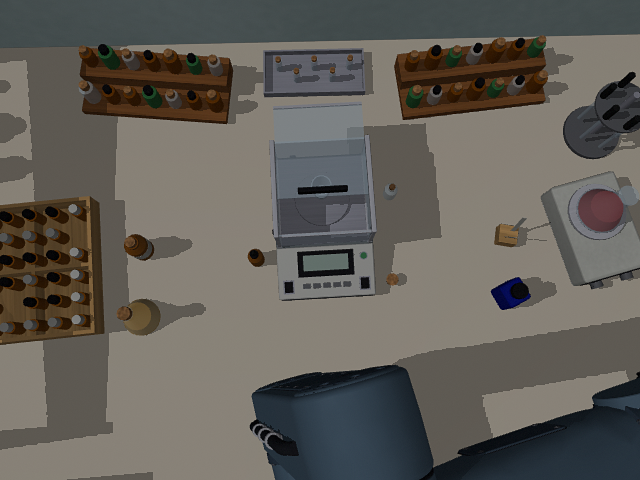

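The top view shows the balance with its console towards the robot. The tare window is near (366,283), the print window near (289,287) and the grip bar at (323,189). The scene view shows the bar near (357,240), and the lid open by about half or more.

```bash
cat > m.py <<'E'
from h import *
def load(f): return dict(np.load('pics/'+f+'.npz'))
def blobs(c,box,th=45,amin=20):
    x0,y0,x1,y1=box; m=(c['img'][y0:y1,x0:x1].max(2)<th).astype(np.uint8)
    cn,_=cv2.findContours(m,cv2.RETR_EXTERNAL,cv2.CHAIN_APPROX_NONE)
    out=[]
    for k in cn:
        if cv2.contourArea(k)>=amin:
            r=cv2.minAreaRect(k); out.append((np.array(r[0])+[x0,y0],np.round(r[1],1),r[2]))
    return out
E
python3 - <<'E'
from m import *
t=load('top1.png');s=load('scene1.png')
for nm,c,b in(('top',t,(270,170,385,300)),('scene',s,(255,195,440,300))):
    for r in blobs(c,b): print(nm,np.round(r[0],1),r[1],round(r[2],1),'z.186',onz(c,*r[0],.186).round(4),'z.046',onz(c,*r[0],.046).round(4))
a=cv2.resize(s['img'][190:310,250:410],None,fx=4,fy=4,interpolation=2)[:,:,::-1]
cv2.imwrite('pics/crop1.png',a)
E
```

```text
top [288.5 287. ] [10.  7.] 90.0 z.186 [0.4501 0.0706 0.186 ] z.046 [0.4656 0.077  0.046 ]
top [364.5 282.5] [11.  7.] 90.0 z.186 [ 0.4549 -0.077   0.186 ] z.046 [ 0.471  -0.0885  0.046 ]
top [325.2 262.7] [25.4 55.6] 86.6 z.186 [ 0.4958 -0.0019  0.186 ] z.046 [ 0.5169 -0.0043  0.046 ]
top [322.5 189.3] [ 6.7 49.3] 86.8 z.186 [ 0.6442 -0.0007  0.186 ] z.046 [ 0.6833 -0.003   0.046 ]
scene [292.  271.5] [11.  4.] 90.0 z.186 [ 0.6319 -0.1372  0.186 ] z.046 [ 0.5357 -0.0793  0.046 ]
scene [355.2 242.5] [ 8.6 48.6] 55.9 z.186 [ 0.6483 -0.0022  0.186 ] z.046 [0.5553 0.0821 0.046 ]
```

View pics/crop1.png

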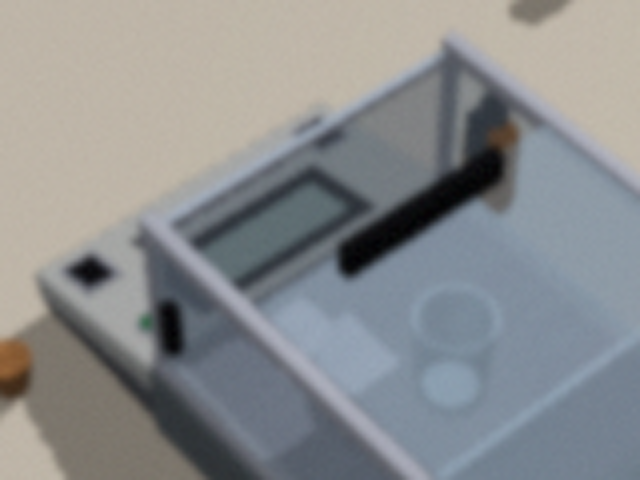

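The crop shows the tare window at scene pixel (273,257.8), the bar clear of the frame and the beaker under the open lid. Next I'll triangulate these points while squaring up and shutting the gripper.

Run:
```python
from m import *
t=load('top1.png');s=load('scene1.png')
print('tare',tri(t,(364.5,282.5),s,(273,257.8)))
print('bar',tri(t,(322.5,189.3),s,(355.2,242.5)))
# bar ends in top
for r in blobs(t,(290,175,360,200)):
    b=cv2.boxPoints((r[0]*1.0,r[1]*1.0,r[2])) if 0 else cv2.boxPoints((tuple(map(float,r[0])),tuple(map(float,r[1])),r[2]))
    print([onz(t,*p,.196)[:2].round(4).tolist() for p in b])
print('lid rear',[onz(t,*p,.176).round(3) for p in((274,108),(363,104))])
print('rails',[onz(t,*p,.182).round(3) for p in((271,142),(368,137),(274,241),(374,236))])
```

```text
tare (array([ 0.47229285, -0.08820224,  0.03897245]), np.float64(0.0020207827992192212))
bar (array([ 6.45478325e-01, -3.92052363e-04,  1.82202843e-01]), np.float64(0.001061401015030098))
[[0.6467, 0.0484], [0.6498, -0.0493], [0.6361, -0.0496], [0.633, 0.048]]
lid rear [array([0.823, 0.094, 0.176]), array([ 0.828, -0.09 ,  0.176])]
rails [array([0.748, 0.101, 0.182]), array([ 0.753, -0.097,  0.182]), array([0.542, 0.098, 0.182]), array([ 0.547, -0.1  ,  0.182])]
```

>>> move_arm(
  moves=[
    {"gripper": 0, "z": -1.5, "roll": 7.9},
    {"gripper": 0, "z": -1.5, "roll": 7.9},
    {"gripper": 0, "z": -1, "roll": 7.8},
    {"gripper": 0},
    {"gripper": 0},
  ],
)

```text
validation failed for argument at $.mo...
```

>>> move_arm(
  moves=[
    {"gripper": 0, "x": 0, "y": 0, "z": -1.5, "roll": 7.9},
    {"gripper": 0, "x": 0, "y": 0, "z": -1.5, "roll": 7.9},
    {"gripper": 0, "x": 0, "y": 0, "z": -1, "roll": 7.8},
    {"gripper": 0, "x": 0, "y": 0, "z": 0, "roll": 0},
    {"gripper": 0, "x": 0, "y": 0, "z": 0, "roll": 0},
  ],
)

```text
time_s: 0.72
eef_pos: [0.2469, -0.5191, 0.4439]
eef_rot: [-0.0, 0.719, -0.695, -0.001]
wrist_force: [0.7, 0.8, -0.1]
opening: -0.005
```

```bash
cat > d.py <<'E'
import sys
from h import *
from scipy.spatial.transform import Rotation as R
o=ctrl.get_obs(); M=R.from_quat(np.roll(o['eef_rot'],-1)).as_matrix()
tip=o['eef_pos']+.173*M[:,2]
print('t',round(o['time_s'],2),'tip',tip.round(4),'F',np.round(o['wrist_force'],2),'open',round(o['opening'],3),'xaxis',M[:,0].round(3),'z',M[:,2].round(3))
if len(sys.argv)>3: print('tool delta cm',(100*M.T@(np.array(list(map(float,sys.argv[1:4])))-tip)).round(2))
E
python3 d.py .687 .001 .27
```

```text
t 0.72 tip [ 0.2468 -0.5189  0.2709] F [ 0.74  0.8  -0.11] open -0.005 xaxis [ 0.034 -0.999 -0.001] z [-0.     0.001 -1.   ]
tool delta cm [-50.44 -45.79   0.13]
```

>>> move_arm(
  moves=[
    {"gripper": 0, "x": -4.2, "y": -3.8, "z": 0, "roll": 0},
    {"gripper": 0, "x": -4.2, "y": -3.8, "z": 0, "roll": 0},
    {"gripper": 0, "x": -4.2, "y": -3.8, "z": 0, "roll": 0},
    {"gripper": 0, "x": -4.2, "y": -3.8, "z": 0, "roll": 0},
    {"gripper": 0, "x": -4.2, "y": -3.8, "z": 0, "roll": 0},
  ],
)

```text
time_s: 1.35
eef_pos: [0.4309, -0.3017, 0.444]
eef_rot: [-0.0, 0.719, -0.695, -0.0]
wrist_force: [0.9, -0.1, -0.3]
opening: 0.002
```

>>> move_arm(
  moves=[
    {"gripper": 0, "x": -4.2, "y": -3.8, "z": 0, "roll": 0},
    {"gripper": 0, "x": -4.2, "y": -3.8, "z": 0, "roll": 0},
    {"gripper": 0, "x": -4.2, "y": -3.8, "z": 0, "roll": 0},
    {"gripper": 0, "x": -4.2, "y": -3.8, "z": 0, "roll": 0},
    {"gripper": 0, "x": -4.2, "y": -3.8, "z": 0, "roll": 0},
  ],
)

```text
time_s: 1.98
eef_pos: [0.6142, -0.0857, 0.4438]
eef_rot: [0.0, 0.719, -0.695, -0.0]
wrist_force: [0.4, -0.5, -0.4]
opening: -0.0
```

>>> move_arm(
  moves=[
    {"gripper": 0, "x": -4.2, "y": -3.8, "z": 0, "roll": 0},
    {"gripper": 0, "x": -4.2, "y": -3.8, "z": 0, "roll": 0},
    {"gripper": 0, "x": 0, "y": 0, "z": 0, "roll": 0},
    {"gripper": 0, "x": 0, "y": 0, "z": 0, "roll": 0},
  ],
)

```text
time_s: 2.48
eef_pos: [0.6864, -0.001, 0.4434]
eef_rot: [0.001, 0.719, -0.695, -0.001]
wrist_force: [-0.1, -0.2, 0.2]
opening: 0.0
```

```bash
python3 - <<'E'
from h import *
snap('top','top2.png');snap('scene','scene2.png');snap('wrist','w2.png')
E
python3 d.py .687 .001 .2
```

```text
t 2.62 tip [ 0.686  -0.0023  0.2717] F [ 0.31 -0.63 -0.02] open -0.003 xaxis [ 0.031 -1.     0.   ] z [-0. -0. -1.]
tool delta cm [-0.33 -0.11  7.17]
```

View pics/w2.png

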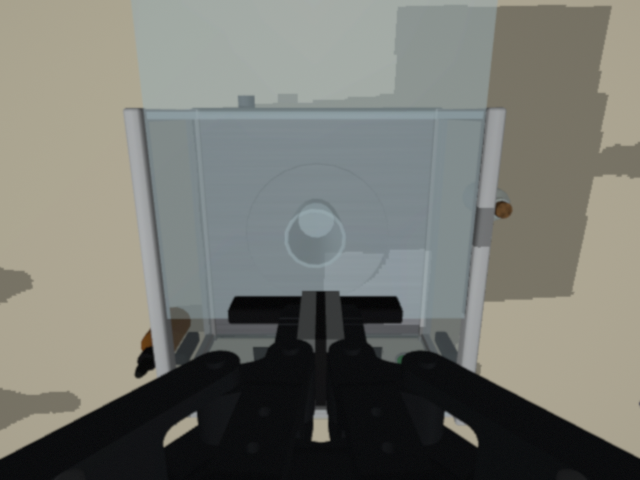

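The wrist view shows the bar at rows 296–322 and columns 229–402, with the shut fingers in front of it and nothing in between. I'll cross-check the bar with that camera.

Run:
```python
from m import *
from scipy.spatial.transform import Rotation as R
o=ctrl.get_obs(); w=load('w2.png')
T=np.eye(4);T[:3,:3]=R.from_quat(np.roll(o['eef_rot'],-1)).as_matrix();T[:3,3]=o['eef_pos']
w['world_from_camera']=T@w['tool_from_camera']
print('cam',w['world_from_camera'][:3,3].round(3), 'keys',[k for k in w])
im=w['img'].max(2)
for col in(245,270,370,390):
    r=[v for v in range(280,345) if im[v,col]<45]; print(col,r[0],r[-1])
    print(' rear z.176/.196',onz(w,col,r[0]-.5,.176)[:2].round(4),onz(w,col,r[0]-.5,.196)[:2].round(4),'front',onz(w,col,r[-1]+.5,.196)[:2].round(4))
for v in(300,310): 
    c=[u for u in range(215,415) if im[v,u]<45]; print(v,onz(w,c[0],v,.196)[:2].round(4),onz(w,c[-1]+1,v,.196)[:2].round(4))
```

```text
cam [0.758 0.001 0.414] keys ['img', 'fx', 'fy', 'cx', 'cy', 'tool_from_camera', 'world_from_camera']
245 297 322
 rear z.176/.196 [0.648  0.0436] [0.6573 0.04  ] front [0.6411 0.0403]
270 297 322
 rear z.176/.196 [0.6485 0.0283] [0.6577 0.026 ] front [0.6415 0.0261]
370 297 322
 rear z.176/.196 [ 0.6504 -0.0327] [ 0.6594 -0.0299] front [ 0.6433 -0.0309]
390 297 322
 rear z.176/.196 [ 0.6507 -0.0449] [ 0.6597 -0.0411] front [ 0.6437 -0.0423]
300 [0.6549 0.0468] [ 0.6578 -0.0457]
310 [0.6487 0.0492] [ 0.6517 -0.0485]
```

>>> move_arm(
  moves=[
    {"gripper": 0, "x": -0.3, "y": 0, "z": 2, "roll": 0},
    {"gripper": 0, "x": 0, "y": 0, "z": 2, "roll": 0},
    {"gripper": 0, "x": 0, "y": 0, "z": 2, "roll": 0},
    {"gripper": 0, "x": 0, "y": 0, "z": 0, "roll": 0},
    {"gripper": 0, "x": 0, "y": 0, "z": 0, "roll": 0},
  ],
)

```text
time_s: 3.25
eef_pos: [0.6867, 0.0019, 0.3848]
eef_rot: [-0.0, 0.718, -0.696, 0.0]
wrist_force: [0.6, 0.6, 0.7]
opening: 0.002
```

```bash
python3 - <<'E'
from h import *
w=snap('wrist','w3.png'); s=snap('scene','scene3.png')
a=cv2.resize(s['img'][170:290,290:450],None,fx=4,fy=4,interpolation=2)[:,:,::-1]
cv2.imwrite('pics/crop3.png',a)
E
python3 d.py .687 .001 .183
```

```text
t 3.35 tip [0.6872 0.0019 0.2128] F [ 0.08  0.9  -0.4 ] open -0.003 xaxis [ 0.032 -0.999  0.   ] z [ 0.002 -0.    -1.   ]
tool delta cm [0.09 0.03 2.98]
```

View pics/crop3.png

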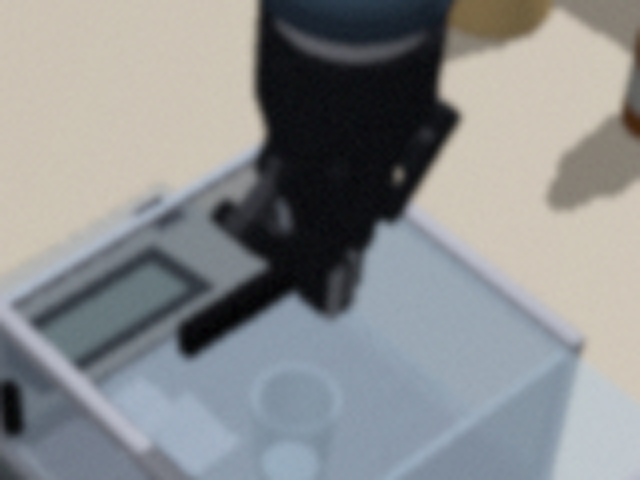

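Tips are level and behind the bar with about 25 mm of gap. I'll lower them to about 10 mm above the glass.

>>> move_arm(
  moves=[
    {"gripper": 0, "x": 0.1, "y": 0, "z": 1.3, "roll": 0},
    {"gripper": 0, "x": 0, "y": 0, "z": 1.1, "roll": 0},
    {"gripper": 0, "x": 0, "y": 0, "z": 0.3, "roll": 0},
    {"gripper": 0, "x": 0, "y": 0, "z": 0, "roll": 0},
    {"gripper": 0, "x": 0, "y": 0, "z": 0, "roll": 0},
  ],
)

```text
time_s: 3.98
eef_pos: [0.6867, 0.001, 0.3581]
eef_rot: [-0.0, 0.718, -0.696, 0.0]
wrist_force: [0.5, -0.1, -0.1]
opening: -0.0
```

```bash
python3 d.py .687 .001 .184
python3 - <<'E'
from m import *
print('tip seen in scene3 at z.213',onz(load('scene3.png'),374.2,248,.213))
E
```

```text
t 3.98 tip [0.6868 0.001  0.1851] F [ 0.51 -0.14 -0.07] open -0.0 xaxis [ 0.032 -0.999  0.   ] z [ 0.001 -0.    -1.   ]
tool delta cm [-0.   -0.02  0.11]
tip seen in scene3 at z.213 [6.97565738e-01 1.32239778e-05 2.13000000e-01]
```

>>> move_arm(
  moves=[
    {"gripper": 0, "x": 0, "y": 0.6, "z": 0, "roll": 0},
    {"gripper": 0, "x": 0, "y": 0.6, "z": 0, "roll": 0},
    {"gripper": 0, "x": 0, "y": 0.5, "z": 0, "roll": 0},
    {"gripper": 0, "x": 0, "y": 0.4, "z": 0, "roll": 0},
    {"gripper": 0, "x": 0, "y": 0.3, "z": 0, "roll": 0},
  ],
)

```text
time_s: 4.6
eef_pos: [0.6623, 0.0002, 0.3578]
eef_rot: [-0.0, 0.718, -0.696, 0.0]
wrist_force: [-0.2, -0.1, -0.7]
opening: -0.003
```

>>> move_arm(
  moves=[
    {"gripper": 0, "x": 0, "y": 0.3, "z": 0, "roll": 0},
    {"gripper": 0, "x": 0, "y": 0.3, "z": 0, "roll": 0},
    {"gripper": 0, "x": 0, "y": 0.4, "z": 0, "roll": 0},
    {"gripper": 0, "x": 0, "y": 0.4, "z": 0, "roll": 0},
    {"gripper": 0, "x": 0, "y": 0.4, "z": 0, "roll": 0},
  ],
)

```text
time_s: 5.22
eef_pos: [0.6443, -0.0004, 0.3578]
eef_rot: [-0.0, 0.718, -0.696, 0.0]
wrist_force: [1.2, 0.4, -0.3]
opening: -0.003
```

>>> move_arm(
  moves=[
    {"gripper": 0, "x": 0, "y": 0.4, "z": 0, "roll": 0},
    {"gripper": 0, "x": 0, "y": 0.4, "z": 0, "roll": 0},
    {"gripper": 0, "x": 0, "y": 0.4, "z": 0, "roll": 0},
    {"gripper": 0, "x": 0, "y": 0.4, "z": 0, "roll": 0},
    {"gripper": 0, "x": 0, "y": 0.4, "z": 0, "roll": 0},
  ],
)

```text
time_s: 5.85
eef_pos: [0.6243, -0.001, 0.3578]
eef_rot: [-0.0, 0.718, -0.696, 0.0]
wrist_force: [1.4, 0.2, 0.7]
opening: 0.001
```

```bash
python3 - <<'E'
from m import *
t=snap('top','top4.png');s=snap('scene','scene4.png')
for r in blobs(t,(290,170,360,235)): print(r[0],r[1],onz(t,*r[0],.186).round(4))
a=cv2.resize(s['img'][170:290,270:430],None,fx=4,fy=4,interpolation=2)[:,:,::-1]
cv2.imwrite('pics/crop4.png',a)
E
python3 d.py
```

```text
[319.66864586 195.75189209] [30.3 57.3] [0.631  0.0052 0.186 ]
[322.47471619 179.60955143] [46.2 18.1] [ 0.6642 -0.0013  0.186 ]
[294. 178.] [16.  8.] [0.669  0.0557 0.186 ]
t 5.95 tip [ 0.6239 -0.001   0.1846] F [-0.39  0.11 -0.09] open 0.0 xaxis [ 0.032 -0.999 -0.   ] z [-0.001  0.    -1.   ]
```

View pics/crop4.png

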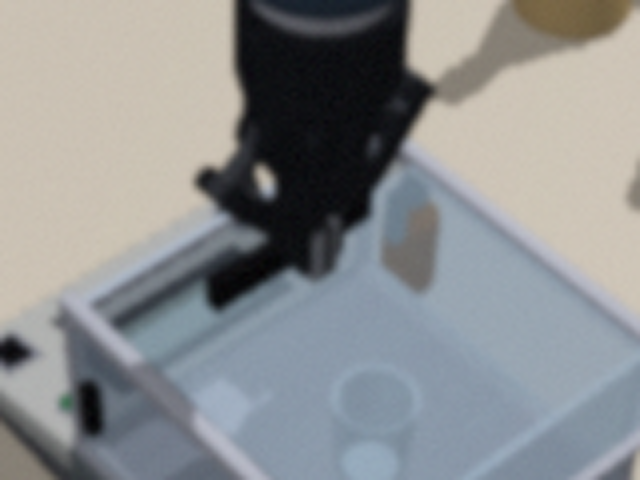

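The bar is riding ahead of the fingers, with its centre near x 0.608. About 37 mm remains.

>>> move_arm(
  moves=[
    {"gripper": 0, "x": 0, "y": 0.4, "z": 0, "roll": 0},
    {"gripper": 0, "x": 0, "y": 0.4, "z": 0, "roll": 0},
    {"gripper": 0, "x": 0, "y": 0.4, "z": 0, "roll": 0},
    {"gripper": 0, "x": 0, "y": 0.4, "z": 0, "roll": 0},
    {"gripper": 0, "x": 0, "y": 0.4, "z": 0, "roll": 0},
  ],
)

```text
time_s: 6.58
eef_pos: [0.6043, -0.0016, 0.3576]
eef_rot: [0.0, 0.718, -0.696, -0.0]
wrist_force: [1.1, 0.1, -1.4]
opening: -0.003
```

>>> move_arm(
  moves=[
    {"gripper": 0, "x": 0, "y": 0.3, "z": 0, "roll": 0},
    {"gripper": 0, "x": 0, "y": 0.2, "z": 0, "roll": 0},
    {"gripper": 0, "x": 0, "y": 0.2, "z": 0, "roll": 0},
    {"gripper": 0, "x": 0, "y": 0.2, "z": 0, "roll": 0},
    {"gripper": 0, "x": 0, "y": 0.1, "z": 0, "roll": 0},
  ],
)

```text
time_s: 7.2
eef_pos: [0.5945, -0.0019, 0.3577]
eef_rot: [0.0, 0.718, -0.696, 0.0]
wrist_force: [0.9, 0.1, -0.4]
opening: -0.002
```

>>> move_arm(
  moves=[
    {"gripper": 0, "x": 0, "y": 0.1, "z": 0, "roll": 0},
    {"gripper": 0, "x": 0, "y": 0.1, "z": 0, "roll": 0},
    {"gripper": 0, "x": 0, "y": 0.1, "z": 0, "roll": 0},
  ],
)

```text
time_s: 7.58
eef_pos: [0.5915, -0.002, 0.3577]
eef_rot: [0.0, 0.718, -0.696, -0.0]
wrist_force: [0.9, -0.1, -1.1]
opening: -0.001
```

```bash
for i in 1 2; do python3 d.py; done
```

```text
t 7.58 tip [ 0.5915 -0.002   0.1847] F [ 0.91 -0.09 -1.13] open -0.001 xaxis [ 0.032 -0.999 -0.   ] z [-0.  0. -1.]
t 7.58 tip [ 0.5915 -0.002   0.1847] F [ 0.91 -0.09 -1.13] open -0.001 xaxis [ 0.032 -0.999 -0.   ] z [-0.  0. -1.]
```

Continue in 1 mm rows until the force rises.

>>> move_arm(
  moves=[
    {"gripper": 0, "x": 0, "y": 0.1, "z": 0, "roll": 0},
    {"gripper": 0, "x": 0, "y": 0.1, "z": 0, "roll": 0},
    {"gripper": 0, "x": 0, "y": 0.1, "z": 0, "roll": 0},
  ],
)

```text
time_s: 7.95
eef_pos: [0.5885, -0.0021, 0.3577]
eef_rot: [-0.0, 0.718, -0.696, -0.0]
wrist_force: [0.9, 0.2, -1.1]
opening: -0.002
```

>>> move_arm(
  moves=[
    {"gripper": 0, "x": 0, "y": 0.1, "z": 0, "roll": 0},
    {"gripper": 0, "x": 0, "y": 0.1, "z": 0, "roll": 0},
  ],
)

```text
time_s: 8.2
eef_pos: [0.5865, -0.0022, 0.3577]
eef_rot: [0.0, 0.718, -0.696, -0.0]
wrist_force: [1.7, -0.1, -1.0]
opening: 0.001
```

>>> move_arm(
  moves=[
    {"gripper": 0, "x": 0, "y": 0.1, "z": 0, "roll": 0},
    {"gripper": 0, "x": 0, "y": 0.1, "z": 0, "roll": 0},
  ],
)

```text
time_s: 8.45
eef_pos: [0.5852, -0.0023, 0.3578]
eef_rot: [-0.001, 0.718, -0.696, 0.001]
wrist_force: [8.7, 0.6, -5.3]
opening: 0.003
```

>>> move_arm(
  moves=[
    {"gripper": 0, "x": 0, "y": 0.1, "z": 0, "roll": 0},
  ],
)

```text
time_s: 8.57
eef_pos: [0.5848, -0.0023, 0.3579]
eef_rot: [-0.002, 0.718, -0.696, 0.002]
wrist_force: [13.0, 1.0, -8.2]
opening: -0.0
```

>>> move_arm(
  moves=[
    {"gripper": 0, "x": 0, "y": 0.1, "z": 0, "roll": 0},
  ],
)

```text
time_s: 8.7
eef_pos: [0.5844, -0.0023, 0.358]
eef_rot: [-0.003, 0.718, -0.696, 0.003]
wrist_force: [17.7, 1.7, -11.2]
opening: 0.002
```

It hit the stop at tip x ≈ 0.585, against a prediction of 0.5865. I'll back off, lift clear and check.

>>> move_arm(
  moves=[
    {"gripper": 0, "x": 0, "y": -0.4, "z": 0, "roll": 0},
    {"gripper": 0, "x": 0, "y": -0.8, "z": 0, "roll": 0},
    {"gripper": 0, "x": 0, "y": -0.8, "z": 0, "roll": 0},
    {"gripper": 0, "x": 0, "y": 0, "z": -3, "roll": 0},
    {"gripper": 0, "x": 0, "y": 0, "z": -5, "roll": 0},
  ],
)

```text
time_s: 9.32
eef_pos: [0.6024, -0.0017, 0.4362]
eef_rot: [0.002, 0.718, -0.696, -0.002]
wrist_force: [-0.1, 0.6, 0.2]
opening: -0.003
```

>>> move_arm(
  moves=[
    {"gripper": 0, "x": 5, "y": 0, "z": 0, "roll": 0},
    {"gripper": 0, "x": 5, "y": 0, "z": 0, "roll": 0},
    {"gripper": 0, "x": 5, "y": 0, "z": 0, "roll": 0},
    {"gripper": 0, "x": 0, "y": 0, "z": 0, "roll": 0},
  ],
)

```text
time_s: 9.82
eef_pos: [0.6074, -0.1552, 0.4374]
eef_rot: [0.0, 0.717, -0.697, 0.0]
wrist_force: [0.8, 1.2, -0.0]
opening: 0.003
```

```bash
python3 - <<'E'
from m import *
t=snap('top','top5.png');s=snap('scene','scene5.png')
for r in blobs(t,(270,170,385,300)): print(r[0].round(1),r[1],onz(t,*r[0],.186).round(4))
for r in blobs(s,(300,195,400,300)): print('s',r[0].round(1),r[1],onz(s,*r[0],.186).round(4))
a=cv2.resize(np.hstack([t['img'][90:310,260:460],s['img'][180:400,230:430]]),None,fx=2,fy=2)[:,:,::-1]
cv2.imwrite('pics/crop5.png',a)
E
python3 d.py .4715 -.0883 .20
```

```text
[288.5 287. ] [10.  7.] [0.4501 0.0706 0.186 ]
[322.6 262.9] [25.2 50.4] [0.4955 0.0032 0.186 ]
[324.9 226.4] [ 6.3 50.1] [ 0.5682 -0.0034  0.186 ]
[371.3 220.9] [4.9 8.5] [ 0.5769 -0.0955  0.186 ]
s [329.3 220.7] [ 6.6 45.1] [ 0.5725 -0.0054  0.186 ]
t 9.93 tip [ 0.6073 -0.1519  0.2644] F [-0.27  0.82 -0.57] open -0.003 xaxis [ 0.031 -1.    -0.001] z [-0.001  0.001 -1.   ]
tool delta cm [-6.77 13.38  6.45]
```

View pics/crop5.png

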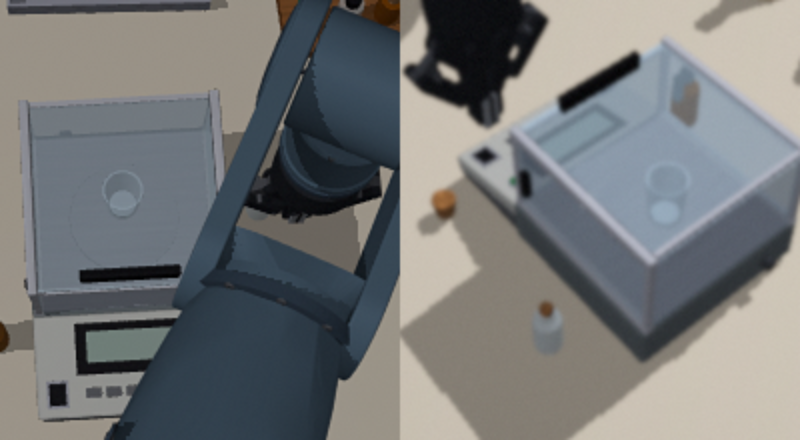

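The lid is shut: the bar is at x ≈ 0.570, matching the stop, with no lid overhang at the rear. The beaker and vial are standing. Next I'll move over the tare window at height, then straight down.

>>> move_arm(
  moves=[
    {"gripper": 0, "x": -2, "y": 4.5, "z": 0, "roll": 0},
    {"gripper": 0, "x": -2.3, "y": 4.5, "z": 0, "roll": 0},
    {"gripper": 0, "x": -2.2, "y": 4.4, "z": 0, "roll": 0},
    {"gripper": 0, "x": 0, "y": 0, "z": 4, "roll": 0},
    {"gripper": 0, "x": 0, "y": 0, "z": 3, "roll": 0},
  ],
)

```text
time_s: 10.55
eef_pos: [0.4708, -0.089, 0.3674]
eef_rot: [-0.0, 0.719, -0.695, 0.001]
wrist_force: [-0.5, 0.3, 0.8]
opening: 0.003
```

>>> move_arm(
  moves=[
    {"gripper": 0, "x": 0, "y": 0, "z": 0, "roll": 0},
    {"gripper": 0, "x": 0, "y": 0, "z": 0, "roll": 0},
  ],
)

```text
time_s: 10.8
eef_pos: [0.4719, -0.0904, 0.3689]
eef_rot: [-0.0, 0.719, -0.695, 0.001]
wrist_force: [0.8, 0.5, 1.3]
opening: 0.001
```

```bash
python3 - <<'E'
from h import *
s=snap('scene','scene6.png'); w=snap('wrist','w6.png')
a=cv2.resize(np.hstack([w['img'],cv2.resize(s['img'][160:320,200:320],(360,480))]),(800,384))[:,:,::-1]
cv2.imwrite('pics/crop6.png',a)
E
python3 d.py .4715 -.0883 .081
```

```text
t 10.9 tip [ 0.4724 -0.091   0.1963] F [-0.29 -0.85 -0.33] open 0.002 xaxis [ 0.033 -0.999  0.001] z [ 0.002 -0.001 -1.   ]
tool delta cm [-0.29  0.11 11.53]
```

View pics/crop6.png

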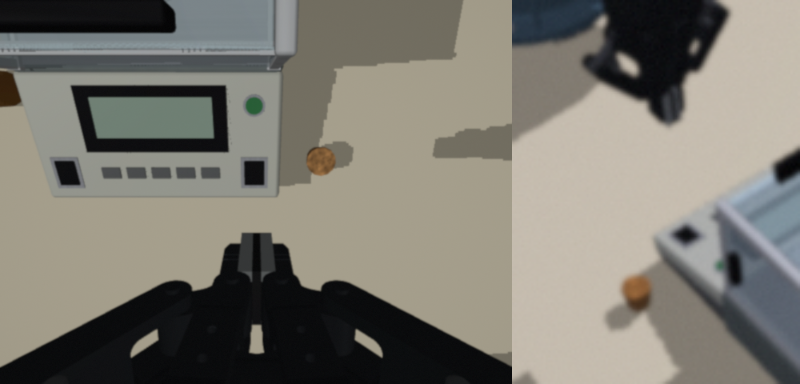

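The wrist view shows the tare window at full-image pixel (317.5,216) and the print window about 230 px to its left. I'll cross-check the tare position from here.

Run:
```python
from m import *
from scipy.spatial.transform import Rotation as R
o=ctrl.get_obs(); w=load('w6.png')
T=np.eye(4);T[:3,:3]=R.from_quat(np.roll(o['eef_rot'],-1)).as_matrix();T[:3,3]=o['eef_pos']
w['world_from_camera']=T@w['tool_from_camera']; t=load('top1.png')
for r in blobs(w,(40,180,360,245),60): print(r[0],r[1],onz(w,*r[0],.046).round(4)); p=r[0]; print(tri(w,p,t,(364.5,282.5)) if p[0]>250 else '')
```

```text
[317.5 215.5] [29. 23.] [ 0.4738 -0.088   0.046 ]
(array([ 0.47193416, -0.08856309,  0.03886998]), np.float64(0.0010882313772742325))
[ 83.66321564 215.7202034 ] [35.4 23.9] [0.4683 0.0778 0.046 ]

[195.5 184.5] [  9. 177.] [ 0.4932 -0.0027  0.046 ]
```

Two views agree on (0.4725, −0.088), with a height between 39 and 46 mm. I'll descend to tip z ≈ 0.080.

>>> move_arm(
  moves=[
    {"gripper": 0, "x": -0.3, "y": 0, "z": 3.5, "roll": 0},
    {"gripper": 0, "x": 0, "y": 0, "z": 3.5, "roll": 0},
    {"gripper": 0, "x": 0, "y": 0, "z": 3, "roll": 0},
    {"gripper": 0, "x": 0, "y": 0, "z": 1.3, "roll": 0},
    {"gripper": 0, "x": 0, "y": 0, "z": 0, "roll": 0},
  ],
)

```text
time_s: 11.52
eef_pos: [0.4715, -0.088, 0.2548]
eef_rot: [0.0, 0.718, -0.696, -0.0]
wrist_force: [-0.2, -0.2, 0.1]
opening: -0.001
```

```bash
python3 d.py .4725 -.088 .080
```

```text
t 11.53 tip [ 0.4714 -0.088   0.0818] F [-0.17 -0.18  0.1 ] open -0.001 xaxis [ 0.032 -0.999 -0.   ] z [-0.  0. -1.]
tool delta cm [ 0.01 -0.11  0.18]
```

In position, about 36 mm above the window. Now I'll hold still for 2.25 s.

>>> move_arm(
  moves=[
    {"gripper": 0, "x": 0, "y": 0, "z": 0, "roll": 0},
    {"gripper": 0, "x": 0, "y": 0, "z": 0, "roll": 0},
    {"gripper": 0, "x": 0, "y": 0, "z": 0, "roll": 0},
    {"gripper": 0, "x": 0, "y": 0, "z": 0, "roll": 0},
    {"gripper": 0, "x": 0, "y": 0, "z": 0, "roll": 0},
  ],
)

```text
time_s: 12.15
eef_pos: [0.4713, -0.0879, 0.2548]
eef_rot: [-0.0, 0.718, -0.696, 0.0]
wrist_force: [0.9, -0.1, -0.3]
opening: 0.003
```

>>> move_arm(
  moves=[
    {"gripper": 0, "x": 0, "y": 0, "z": 0, "roll": 0},
    {"gripper": 0, "x": 0, "y": 0, "z": 0, "roll": 0},
    {"gripper": 0, "x": 0, "y": 0, "z": 0, "roll": 0},
    {"gripper": 0, "x": 0, "y": 0, "z": 0, "roll": 0},
    {"gripper": 0, "x": 0, "y": 0, "z": 0, "roll": 0},
  ],
)

```text
time_s: 12.78
eef_pos: [0.4713, -0.0879, 0.2547]
eef_rot: [-0.0, 0.718, -0.696, 0.0]
wrist_force: [0.3, 0.6, -0.3]
opening: 0.002
```

>>> move_arm(
  moves=[
    {"gripper": 0, "x": 0, "y": 0, "z": 0, "roll": 0},
    {"gripper": 0, "x": 0, "y": 0, "z": 0, "roll": 0},
    {"gripper": 0, "x": 0, "y": 0, "z": 0, "roll": 0},
    {"gripper": 0, "x": 0, "y": 0, "z": 0, "roll": 0},
    {"gripper": 0, "x": 0, "y": 0, "z": 0, "roll": 0},
  ],
)

```text
time_s: 13.4
eef_pos: [0.4713, -0.0879, 0.2547]
eef_rot: [-0.0, 0.718, -0.696, -0.0]
wrist_force: [-0.8, 0.3, 0.1]
opening: -0.002
```

>>> move_arm(
  moves=[
    {"gripper": 0, "x": 0, "y": 0, "z": 0, "roll": 0},
    {"gripper": 0, "x": 0, "y": 0, "z": 0, "roll": 0},
    {"gripper": 0, "x": 0, "y": 0, "z": 0, "roll": 0},
  ],
)

```text
time_s: 13.78
eef_pos: [0.4712, -0.0879, 0.2547]
eef_rot: [-0.0, 0.718, -0.696, -0.0]
wrist_force: [0.4, 1.0, 0.3]
opening: 0.001
```

>>> move_arm(
  moves=[
    {"gripper": 0, "x": 0, "y": 0, "z": -4, "roll": 0},
    {"gripper": 0, "x": 0, "y": 0, "z": -5, "roll": 0},
    {"gripper": 0, "x": 0, "y": 0, "z": -5, "roll": 0},
    {"gripper": 0, "x": 0, "y": 0, "z": -5, "roll": 0},
    {"gripper": 0, "x": 5, "y": 0, "z": 0, "roll": 0},
  ],
)

```text
time_s: 14.4
eef_pos: [0.4739, -0.1368, 0.45]
eef_rot: [-0.002, 0.72, -0.694, 0.004]
wrist_force: [0.2, 0.0, -1.1]
opening: -0.003
```

>>> move_arm(
  moves=[
    {"gripper": 0, "x": 5, "y": 2, "z": 0, "roll": 0},
    {"gripper": 0, "x": 5, "y": 2, "z": 0, "roll": 0},
    {"gripper": 0, "x": 5, "y": 2, "z": 0, "roll": 0},
    {"gripper": 0, "x": 5, "y": 2, "z": 0, "roll": 0},
    {"gripper": 0, "x": 5, "y": 2, "z": 0, "roll": 0},
  ],
)

```text
time_s: 15.02
eef_pos: [0.38, -0.3925, 0.4447]
eef_rot: [-0.0, 0.718, -0.696, 0.0]
wrist_force: [0.8, -0.1, 0.2]
opening: 0.0
```

>>> move_arm(
  moves=[
    {"gripper": 0, "x": 3, "y": 2, "z": 0, "roll": 0},
    {"gripper": 0, "x": 0, "y": 0, "z": 0, "roll": 0},
    {"gripper": 0, "x": 0, "y": 0, "z": 0, "roll": 0},
  ],
)

```text
time_s: 15.4
eef_pos: [0.362, -0.4212, 0.4444]
eef_rot: [-0.0, 0.718, -0.696, -0.0]
wrist_force: [-0.4, -0.3, 0.3]
opening: -0.002
```

```bash
python3 - <<'E'
from h import *
t=snap('top','top7.png'); s=snap('scene','scene7.png')
a=np.hstack([cv2.resize(t['img'][90:310,240:420],(393,480)),cv2.resize(s['img'][180:400,230:410],(393,480))])[:,:,::-1]
cv2.imwrite('pics/crop7.png',a)
E
python3 d.py
```

```text
t 15.5 tip [ 0.3625 -0.4206  0.2717] F [-0.2  -0.83 -0.56] open 0.002 xaxis [ 0.033 -0.999 -0.   ] z [ 0.  0. -1.]
```

View pics/crop7.png

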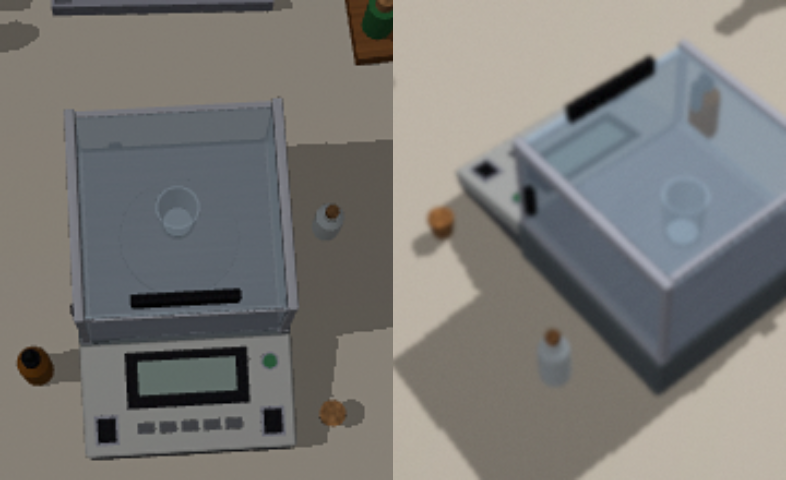

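The lid is shut, and the beaker, vial, stopper and dropper bottle stand where they were. The hand is far off, so I'll hand in.

```bash
python3 -c "
from bench import ctrl
print(ctrl.hand_in())"
```

```text
the job is handed in; nothing more can be done
None
```

I slid the lid fully shut with closed fingertips behind the grip bar. I then held the fingertips still about 36 mm above the right-hand (tare) window for 2.25 s, lifted straight up and moved the hand well away. The job was handed in at about 15.5 s of the 48 s allowed.

- **Lid:** the push took about 1 N until the stop. I kept pressing in 1 mm steps to be sure it was seated, and the push rose to about 18 N before I backed off. That is firmer than it needed to be, but under the 40 N limit. The last pictures show the bar at the shut position (x ≈ 0.570).
- **Tare window position:** the views agreed within about 2 mm sideways. Triangulation put its height at 39 mm, against 46 mm in the text, so the fingertips were 36–43 mm above it.
- **Tare itself:** I did not confirm it on the display, because the pictures show no readable digits.
- **Other things:** the beaker, corked vial, stopper and dropper bottle look unmoved in the last pictures. I did not check the objects farther away again, but the hand only passed over that side of the table at height. The hand did not pass over the print window or touch the console.

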